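Open the glue clamp, latch it open and take the stand out

ROBOT

A 7-joint arm with a two-finger parallel gripper is mounted at the origin on the work surface. World frame = base frame: x ahead of the robot, y to its left, z up, the work surface at z = 0. Lengths are in m, angles in degrees, forces in N, time in s.
With the tool pointing down it reaches from about 0.425 to 0.875 m from the base axis. Payload 4.7 kg.
Tool frame: the origin (TCP) lies midway between the tips of the shut fingers; the grasp point (between the pads) lies 19 mm behind it (env.pinch_z is the distance from the TCP to the grasp point, in m); y points along the fingers, z is the direction in which the jaws open and shut, and the axes are right-handed (so a half turn about y gives the same grasp; the last joint's range is limited). The gripper opens to 87 mm and grips with 3 to 60 N. Pads are 19 mm wide; open, the fingers measure 117 mm over their backs; the gripper's body (75 mm by 190 mm) begins 51 mm behind the grasp point.
Start: joints at [-69.838, 18.392, -4.016, 83.108, 1.295, 78.541, -3.26], TCP at [0.215, 0.613, 0.223] pointing down, gripper open.
Joint ranges: [-163.93, 163.93], [-17.29, 119.83], [-79.2, 71.16], [3.27, 140.29], [-89.18, 269.18], [5.43, 117.66], [-154.24, 154.24]. Speed limits (degrees/s): [147.25, 147.25, 180, 180, 180, 180, 180].

INTERFACE

Orientations are given as a 3x3 rotation matrix whose columns are the frame's x, y, z axes.
In Python, from rig import env gives the robot as it stands. The module is installed in compiled form; this text tells all that it offers.
- The arm moves only by the tool send_rows, never from a script. Its argument "deltas" is a list of rows, each an object of numbers: "dx", "dy", "dz": the shift along the tool's x, y, z in mm; "wx", "wy", "wz": the turn, a rotation vector about the tool's x, y, z in rad; "jaw": the gripper's target within -1 to 1 (shut at 1, half-way at 0, fully open at -1). In form: [{"dx": .., "dy": .., "dz": .., "wx": .., "wy": .., "wz": .., "jaw": ..}, ...]. A call has 1 to 20 rows; each row is the pose to reach, as a shift and turn from the pose commanded when the call began, along the tool's axes at that moment; what a row does not reach only later rows make up. A row lasts 1/8 s, in which the tool goes at most 62.5 mm and 10.7 degrees, less where a joint would pass 70% of its speed; a pose out of reach is approached as far as the arm can. A call with a gripper value outside its range is refused whole. The fingers move at their own pace and stop on an object; "grip_force" is the grip in N (left out, the last holds). Time passes only in rows, so rows that repeat a pose let the fingers close. It gives the time, the measured TCP pose, the force and the opening at its end, in the units of the state.
- env.state(): the state, without advancing time (a new reading comes with each control period).
- env.read_camera(name): name is "side" or "top"; returns (picture, depth): 400x640x3 uint8, red, green, blue; 400x640 float32, m along the optical axis (not along the pixel's ray), 0 where there is no reading.
- env.camera_model(name): a dict with "fx", "fy", "cx", "cy" (pixels), "cam_to_world" (4x4, takes a point from camera to world coordinates). Camera axes: x right, y up, looking along -z (the intrinsics and any distortion apply to the point x, -y, -z); pixel columns grow to the right and rows downward; lengths in m; the calibration is good to about 2 mm. A picture is of the moment at which its call begins. camera_model takes no time and is no camera call.
- env.sign_off(): hands the job in, once; it reports no verdict.
The state is a dict: "t": time; "joints": joint angles; "joint_velocities": joint speeds; "joint_efforts": joint torques, N m; "ee_pos": TCP position; "orientation": TCP orientation; "ft_force": force on the tool from outside, world axes, zero at the start; "torque": the same for the moment, N m; "finger_gap": opening from 0.0 (shut) to 1.0 (fully open).
Only numpy, scipy, OpenCV 4.12 (cv2) and the standard library are available. Lean on these libraries where they do the work, as an engineer would, in place of code of your own. Each camera call takes 0.05 s, during which the arm holds its last target.

TASK

The glue on the little wooden stand has set. Press down the clamp's tab, gently (never more than about 16 N, some 1.6 kg, anywhere on the clamp), until you feel it bottom; keep it down and slide it sideways so that the pin's round head passes under the bar of the catch and, once let go, the clamp stays latched open with its foot up. Only then draw the stand out from under the foot and set it down upright, not dropped, in the larger folded paper box; leave the clamp latched open and the other things on the table where they are.

Things in the scene. Friction and masses are not known exactly. Their poses are not given: they have to be found in the camera images.
- press: Fixed glue clamp: wooden base 255 x 125 x 20 mm (own x -90 to 165, y -45 to 80 mm) with a steel seesaw lever along x. Origin on the table below the pivot; x from tab end to stand end, y towards the catch. Pivot rod along y, 90 mm up, between steel cheeks (tops 103 mm up, x -13 to 13). The lever's rubber foot, 62 mm beyond the pivot, holds the stand down on the base.
- catch_foot (a point): Point on top of the clamp's base below the catch: a dark steel arch, its bar 6 mm thick (clamp y), open above, top 76 to 90 mm up, with a shelf under the bar on which the pin's head bottoms. It is set by hand anew each time within 14 mm and its height is not measured: the tab bottoms after 33 to 61 mm of travel, to be felt.
- pin_head (a point): Centre of the round head (14 mm diameter, 7 mm thick) on the end of an 8 mm dark pin that sticks out of the lever towards the clamp's +y, 60 mm from the pivot on the tab side. Bottomed on the shelf, the head clears the bar's underside by only 1.6 mm (about 3 mm at the tab). Slid past the bar and let go, it rises behind the bar and holds the lever.
- tab (a point): Centre of the upper face of the tab, a steel dish on the lever's end 110 mm from the pivot, 50 x 56 mm (clamp x, y), lips 6 mm high on both sides and on the robot's end (50 mm free between side lips): press here with closed fingers. 101 mm up when clamped. A spring pushes it up: 3 N at first, 6 to 8 N where it bottoms; stiff from there.
- lever (a joint): Tilt of the seesaw lever (rad): 0 foot on the stand; grows as the tab goes down and the foot tips up. Bottoms at 0.30 to 0.57; latched it rests at 0.21 to 0.47. The spring closes it if it is not latched.
- carriage (a joint): Sideways slide of the lever along its pivot rod (m), 0 to 0.022, towards the clamp's +y; about 1 N of friction. Latched needs more than 0.018.
- stand: Loose wooden stand, 80 to 150 g: foot of two glued plies 100 x 60 x 20 mm with an upright round post, 18 mm diameter, 70 mm tall, 20 mm from the foot's centre towards its +x. Origin: centre of underside; x along the 100 mm. It lies on the clamp's base, 105 mm beyond the pivot. With the clamp latched, 12 to 30 mm are free above it: draw it 35 mm or more along the clamp's +x before lifting.
- post_top (a point): Centre of the top of the stand's post, 90 mm above the stand's underside: grasp the post from above.
- box: The larger folded paper box, loose, 0.35 kg: open on top, 165 x 165 x 50 mm, walls 4 mm, floor 4 mm. Origin: centre of its underside.
- box_floor (a point): Centre of the inner floor of the larger box.
- small_box: Smaller folded paper box, 100 x 100 x 40 mm; leave it alone.
- bowl: Plastic bowl, 120 mm wide; leave it alone.
- tape_roll: Roll of paper tape, 64 mm wide, 18 mm tall; leave it alone.
- glue_bottle: White glue bottle, 44 mm wide, 110 mm tall; leave it alone.
- mug: White mug, 76 mm wide, 85 mm tall; leave it alone.
- folding_stick: Flat wooden folding stick, 130 x 18 x 6 mm; leave it alone.
- wood_ring: Wooden ring, 44 mm wide, 12 mm tall; leave it alone.
There are look-alikes about, which are no part of the job. Leave any black or blue look-alike of the stand alone.

How it is judged (in metres and radians):
On the way:
1. the clamp is latched open: slid fully over, foot up, and nothing touching it (value of joint carriage above 0.0165 m and value of joint lever above 0.19 rad and contact force between each of the arm, the fingers and press below 0.05 N), for 0.3 s.
At the end, for the whole second after the job is handed in: The clamp is still latched open (slide over 16.5 mm, lever over 0.19 rad); the stand rests upright (within 0.1 rad) flat on the floor of the larger box, its foot's centre within 50 mm of the box's centre, still and released; the box stands flat (value of joint carriage above 0.0165 m and value of joint lever above 0.19 rad and horizontal distance between stand and box_floor below 0.05 m and z of stand in the frame of box_floor below 0.006 m and angle between stand's own z axis and vertical below 0.1 rad and linear speed of stand below 0.02 m/s and angle between box's own z axis and vertical below 0.05 rad); the robot touches nothing.
It fails at once if the clamp is pressed or pushed with more than 16 N (contact force between any of the fingers, the arm and press above 16 N).
It fails at once if the stand is dragged or lifted (over 15 mm) while the clamp is not latched open (distance of stand from where it was at the start of the episode above 0.015 m and (value of joint lever below 0.19 rad or value of joint carriage below 0.0165 m)).
It fails at once if the stand is dropped: in the air, unheld, more than 25 mm above the box floor (contact force between stand and anything else below 0.01 N and contact force between the fingers and stand below 0.01 N and z of stand in the frame of box_floor above 0.025 m).
It fails at once if the larger box is pushed more than 40 mm (distance of box from where it was at the start of the episode above 0.04 m).
It fails at once if another thing on the table is disturbed by more than 40 mm (distance of any of small_box, bowl, tape_roll, glue_bottle, mug, folding_stick, wood_ring from where it was at the start of the episode above 0.04 m).
It also fails if it takes over 70 s, if anything falls off the work surface, if the arm or the gripper's body presses on something with over 40 N, if the wrist force passes 120 N, or if a joint passes its speed limit or range.

## Working session

There is one attempt and no reset: what is moved stays moved. The work goes in short steps, Python scripts to look and compute and a tool call to move; the robot and the scene stay as the last step left them, time stands still between calls to the robot, and variables do not carry over. Pictures are saved under pics/ and viewed, and the job is handed in when it is done.

Besides the shell and the picture viewer there is one more tool, called after ">>>" as a command line: name --argument value ..., lists and objects as JSON in quotes. send_rows: Moves the arm, as the interface text tells. Its arguments: {"type":"object","properties":{"deltas":{"type":"array","items":{"type":"object","properties":{"dx":{"type":"number"},"dy":{"type":"number"},"dz":{"type":"number"},"wx":{"type":"number"},"wy":{"type":"number"},"wz":{"type":"number"},"jaw":{"type":"number"}}}},"grip_force":{"type":"number"}},"required":["deltas"]}

```bash
mkdir -p pics
cat > h.py <<'E'
import numpy as np,cv2
from rig import env
def snap(n,tag):
    im,d=env.read_camera(n); cv2.imwrite(f'pics/{tag}.png',im[:,:,::-1]); np.savez(f'pics/{tag}.npz',im=im,d=d); return im,d
def ray(n,u,v):
    m=env.camera_model(n); T=np.array(m['cam_to_world'])
    dist=np.array(m.get('dist',m.get('distortion',np.zeros(5))),float)
    K=np.array([[m['fx'],0,m['cx']],[0,m['fy'],m['cy']],[0,0,1]])
    p=cv2.undistortPoints(np.array([[[u,v]]],float),K,dist)[0,0]
    return T[:3,3],T[:3,:3]@np.array([p[0],-p[1],-1])
def onz(n,u,v,z):
    o,r=ray(n,u,v); return o+r*(z-o[2])/r[2]
def pt(n,u,v,d):
    o,r=ray(n,u,v); return o+r*d
E
python3 - <<'E'
from h import *
for n in('side','top'):
    snap(n,n+'0'); print(n,env.camera_model(n))
s=env.state();print(s)
print(env.pinch_z)
E
```

```text
side {'fx': 443.9024380644907, 'fy': 443.9024380644907, 'cx': 325.93632604526914, 'cy': 199.85008152524122, 'cam_to_world': array([[ 0.99832472,  0.01221273, -0.05655618,  0.50843581],
       [-0.05296512,  0.58635986, -0.80831727, -0.94500722],
       [ 0.02329052,  0.80995862,  0.58602439,  0.80140573],
       [ 0.        ,  0.        ,  0.        ,  1.        ]])}
top {'fx': 372.95627264449695, 'fy': 372.95627264449695, 'cx': 313.094763054285, 'cy': 195.2006489607823, 'cam_to_world': array([[-0.01274561,  0.98739722, -0.15774751,  0.40937808],
       [-0.99943084, -0.0175077 , -0.02883531, -0.01122581],
       [-0.0312337 ,  0.1572902 ,  0.98705838,  0.96885023],
       [ 0.        ,  0.        ,  0.        ,  1.        ]])}
{'t': 0.1, 'joints': array([-69.83713662,  18.43539306,  -4.0168307 ,  83.16890637,
         1.29616395,  78.54053669,  -3.25927845]), 'joint_velocities': array([ 0.045034  , -0.14342125,  0.00987589, -0.06625349,  0.12881421,
        0.03758774, -0.06969998]), 'joint_efforts': array([ 6.25309963e-05, -4.92571378e+01, -4.05836413e-01, -3.13398707e+01,
       -6.41697971e-02,  3.95439123e-02,  5.90406785e-05]), 'ee_pos': array([0.21529717, 0.61277652, 0.22155577]), 'orientation': array([[ 9.43506059e-01, -4.73299673e-04,  3.31354934e-01],
       [-3.31355254e-01, -1.67496281e-03,  9.43504579e-01],
       [ 1.08446782e-04, -9.99998485e-01, -1.73716789e-03]]), 'ft_force': array([-0.09881146,  0.89275067, -0.28919376]), 'torque': array([ 0.01599212, -0.01268462, -0.00922217]), 'finger_gap': 0.9985559505438641}
0.0187
```

View pics/side0.png

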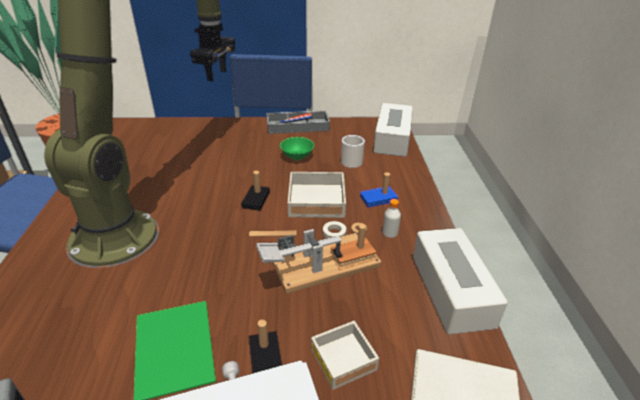

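View pics/top0.png

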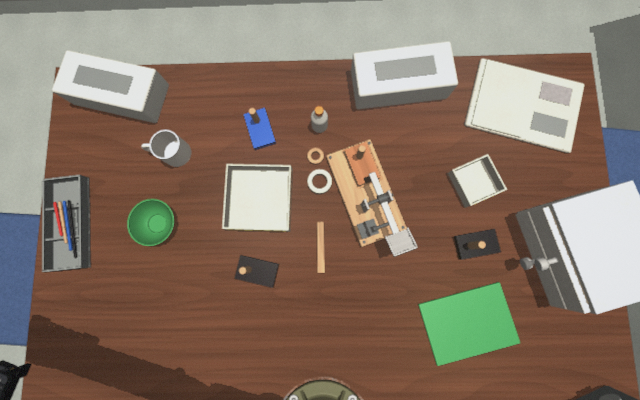

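The pictures show the clamp at top (375,195) and side (325,255). Its stand has a reddish foot, with the post at top (361,150) and side (361,232). The other stand-like things are black at top (257,271) and (477,244), and blue at (259,127). The one held on the clamp is the right one. The larger box is at top (257,198), the small one at (478,180). I'll enlarge the clamp.

Run:
```python
from h import *
a=cv2.imread('pics/top0.png')[130:265,310:430]; b=cv2.imread('pics/side0.png')[215:295,245:390]
cv2.imwrite('pics/ct.png',cv2.resize(a,None,fx=4.4,fy=4.4,interpolation=cv2.INTER_CUBIC))
cv2.imwrite('pics/cs.png',cv2.resize(b,None,fx=5.5,fy=5.5,interpolation=cv2.INTER_CUBIC))
```

```text
(no output)
```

View pics/ct.png

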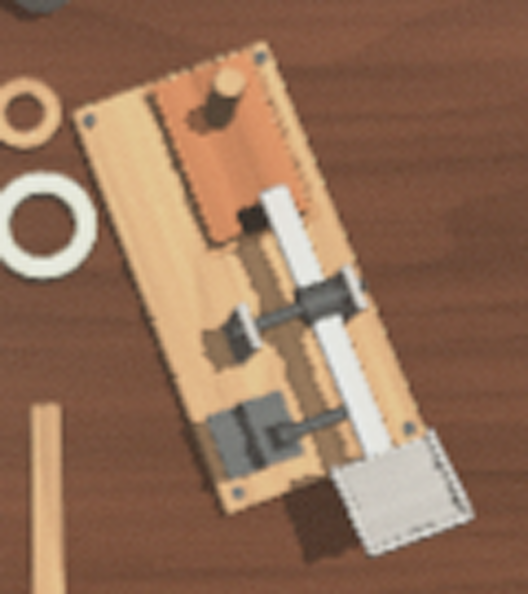

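View pics/cs.png

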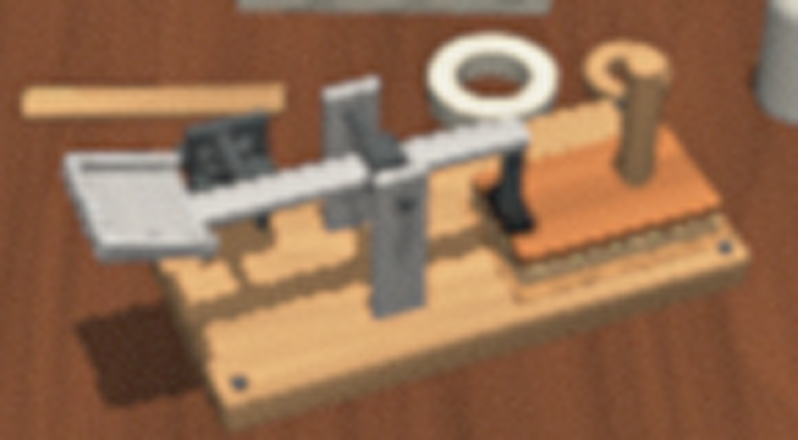

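```bash
cat >> h.py <<'E'
def fit(loc,w):
    loc=np.array(loc,float)[:,:2];w=np.array(w)[:,:2]
    lc,wc=loc.mean(0),w.mean(0);L=loc-lc;W=w-wc
    th=np.arctan2((L[:,0]*W[:,1]-L[:,1]*W[:,0]).sum(),(L*W).sum())
    R=np.array([[np.cos(th),-np.sin(th)],[np.sin(th),np.cos(th)]])
    return th,R,wc-R@lc,(W-L@R.T)
E
python3 - <<'E'
from h import *
ct=lambda x,y:(310+(x+.5)/4.4-.5,130+(y+.5)/4.4-.5)
cs=lambda x,y:(245+(x+.5)/5.5-.5,215+(y+.5)/5.5-.5)
w=[onz('top',*ct(*p),.02) for p in[(75,112),(265,43),(225,515)]]
loc=[(.165,.080),(.165,-.045),(-.09,.08)]
th,R,t,r=fit(loc,w);print('top',np.degrees(th),t,r)
w2=[onz('side',*cs(*p),.02) for p in[(750,255),(230,405)]]
th2,R2,t2,r2=fit([(.165,-.045),(-.09,-.045)],w2);print('side',np.degrees(th2),t2,r2)
q=lambda p:R.T@(np.array(p)[:2]-t)
def tri(a,b):
    o1,r1=ray('top',*a);o2,r2=ray('side',*b)
    s=np.linalg.lstsq(np.c_[r1,-r2],o2-o1,rcond=None)[0];p1=o1+r1*s[0];p2=o2+r2*s[1];return (p1+p2)/2,np.linalg.norm(p1-p2)
for nm,a,b in[('post',ct(230,80),cs(648,62)),('rodpiv',ct(325,300),cs(385,155)),('cheek-y top',ct(355,290),cs(400,170)),('leverend',ct(275,190),cs(520,127))]:
    p,e=tri(a,b);print(nm,p,e,q(p))
for c in[(333,472),(432,432),(473,515),(372,555)]:print('tabcorner',q(onz('top',*ct(*c),.107)))
p=onz('top',*ct(278,433),.06);print('pin head',q(p))
for c in[(250,405),(265,465),(205,415),(290,390),(222,478),(305,455)]:print('catch',q(onz('top',*ct(*c),.083)))
print('post',onz('top',*ct(230,80),.11),q(onz('top',*ct(230,80),.11)))
print('tab world',R@[-.11,-0]+t)
d=np.load('pics/top0.npz')['d']
for c in [(400,490),(410,500),(390,500)]:
    u,v=ct(*c);print('depth',pt('top',u,v,d[int(round(v)),int(round(u))]))
E
```

```text
top 19.127330720179682 [ 0.53754425 -0.14794783] [[-0.00039217 -0.00210749]
 [-0.00131523  0.00184619]
 [ 0.0017074   0.0002613 ]]
side 19.72421853637595 [ 0.54028066 -0.14670912] [[-0.00142928 -0.00051244]
 [ 0.00142928  0.00051244]]
post [ 0.65876634 -0.10326114  0.1104735 ] 0.0009667189341250829 [0.12917218 0.00249898]
rodpiv [ 0.53955089 -0.15075653  0.09993743] 0.0007750917389896783 [ 0.00097554 -0.00331115]
cheek-y top [ 0.54468085 -0.16600691  0.10461516] 0.0022564593828683886 [ 0.00082522 -0.01940052]
leverend [ 0.60063512 -0.12726538  0.09435966] 0.00027409263023180124 [ 0.06638479 -0.00113227]
tabcorner [-0.08556008  0.02754802]
tabcorner [-0.08376975 -0.02826756]
tabcorner [-0.13061256 -0.03188039]
tabcorner [-0.1319502   0.02442695]
pin head [-0.05592187  0.04016057]
catch [-0.03727915  0.05211103]
catch [-0.07000814  0.05619693]
catch [-0.03404937  0.07672676]
catch [-0.03707704  0.02902414]
catch [-0.06864856  0.08023416]
catch [-0.07231359  0.03422672]
post [ 0.65840105 -0.10332286  0.11      ] [0.12880683 0.00256036]
tab world [ 0.43361705 -0.18399138]
depth [ 0.43818042 -0.18567137  0.09904217]
depth [ 0.43286855 -0.19017928  0.10109409]
depth [ 0.43299089 -0.17968906  0.10180487]
```

```bash
cat >> h.py <<'E'
from scipy.spatial.transform import Rotation as Ro
def Rdown(zaz):
    z=np.array([np.cos(np.radians(zaz)),np.sin(np.radians(zaz)),0]);y=np.array([0,0,-1.]);return np.c_[np.cross(y,z),y,z]
def plan(wps):
    s=env.state();R=s['orientation'];p=s['ee_pos']
    for x,y,z,az in wps:
        d=R.T@(np.array([x,y,z])-p)*1000; w=Ro.from_matrix(R.T@Rdown(az)).as_rotvec()
        print(np.round(d,1),np.round(w,3))
def C(x,y,z=0,yaw=19.4,o=(.539,-.1475)):
    c,s=np.cos(np.radians(yaw)),np.sin(np.radians(yaw));return np.array([o[0]+c*x-s*y,o[1]+s*x+c*y,z])
E
python3 - <<'E'
from h import *
t=C(-.106,.005);print(t)
plan([(.5,.4,.22,30),(.6,.05,.22,-20),(t[0],t[1],.2,-70.6),(t[0],t[1],.125,-70.6)])
E
```

```text
[ 0.43735759 -0.17799297  0.        ]
[ 339.1    1.8 -106.4] [0.002 0.709 0.001]
[ 549.4    2.3 -403.5] [1.000e-03 1.582e+00 1.000e-03]
[ 471.5   22.8 -672.5] [1.000e-03 2.465e+00 2.000e-03]
[ 471.5   97.8 -672.3] [1.000e-03 2.465e+00 2.000e-03]
```

>>> send_rows --deltas '[{"dx": 60, "dy": 0, "dz": -18, "wy": 0.12, "jaw": 1}, {"dx": 115, "dy": 0, "dz": -36, "wy": 0.24, "jaw": 1}, {"dx": 170, "dy": 0, "dz": -54, "wy": 0.36, "jaw": 1}, {"dx": 225, "dy": 0, "dz": -71, "wy": 0.48, "jaw": 1}, {"dx": 280, "dy": 0, "dz": -88, "wy": 0.6, "jaw": 1}, {"dx": 335, "dy": 0, "dz": -106, "wy": 0.7, "jaw": 1}, {"dx": 370, "dy": 0, "dz": -156, "wy": 0.85, "jaw": 1}, {"dx": 405, "dy": 0, "dz": -206, "wy": 1.0, "jaw": 1}, {"dx": 440, "dy": 0, "dz": -256, "wy": 1.15, "jaw": 1}, {"dx": 475, "dy": 0, "dz": -306, "wy": 1.3, "jaw": 1}, {"dx": 510, "dy": 0, "dz": -356, "wy": 1.45, "jaw": 1}, {"dx": 545, "dy": 0, "dz": -405, "wy": 1.6, "jaw": 1}, {"dx": 535, "dy": 0, "dz": -455, "wy": 1.75, "jaw": 1}, {"dx": 520, "dy": 0, "dz": -505, "wy": 1.9, "jaw": 1}, {"dx": 505, "dy": 5, "dz": -555, "wy": 2.05, "jaw": 1}, {"dx": 490, "dy": 10, "dz": -605, "wy": 2.2, "jaw": 1}, {"dx": 480, "dy": 15, "dz": -645, "wy": 2.35, "jaw": 1}, {"dx": 471, "dy": 23, "dz": -672, "wy": 2.465, "jaw": 1}, {"dx": 471, "dy": 23, "dz": -672, "wy": 2.465, "jaw": 1}, {"dx": 471, "dy": 23, "dz": -672, "wy": 2.465, "jaw": 1}]'

```text
invalid input
```

>>> send_rows --deltas '[{"dx": 60, "dy": 0, "dz": -18, "wx": 0, "wy": 0.12, "wz": 0, "jaw": 1}]' --grip_force 20

```text
t: 0.22
ee_pos: [0.2598, 0.5794, 0.2214]
orientation: [[0.901, -0.004, 0.435], [-0.435, 0.001, 0.901], [-0.004, -1.0, -0.001]]
ft_force: [2.0, 0.2, 0.2]
finger_gap: 0.954
```

Run:
```python
from h import *
s=env.state()
R0=np.array([[.943506,-.000473,.331355],[-.331355,-.001675,.943505],[.000108,-1,-.001737]])
R=R0@Ro.from_rotvec([0,.12,0]).as_matrix();p=np.array([.2153,.6128,.223])+R0@[.06,0,-.018]
t=C(-.106,.005)
for x,y,z,az in [(.5,.4,.22,30),(.6,.05,.22,-20),(t[0],t[1],.2,-70.6)]:
    print(np.round(R.T@(np.array([x,y,z])-p)*1000,1),np.round(Ro.from_matrix(R.T@Rdown(az)).as_rotvec(),3))
```

```text
[287.7   3.2 -54.4] [0.002 0.589 0.001]
[ 532.1    3.8 -324.2] [1.000e-03 1.462e+00 2.000e-03]
[ 486.9   24.2 -600.5] [0.000e+00 2.345e+00 2.000e-03]
```

>>> send_rows --deltas '[{"dx": 58, "dy": 0, "dz": -11, "wx": 0, "wy": 0.12, "wz": 0, "jaw": 1}, {"dx": 116, "dy": 0, "dz": -22, "wx": 0, "wy": 0.24, "wz": 0, "jaw": 1}, {"dx": 174, "dy": 0, "dz": -33, "wx": 0, "wy": 0.36, "wz": 0, "jaw": 1}, {"dx": 232, "dy": 0, "dz": -44, "wx": 0, "wy": 0.48, "wz": 0, "jaw": 1}, {"dx": 288, "dy": 0, "dz": -54, "wx": 0, "wy": 0.59, "wz": 0, "jaw": 1}, {"dx": 329, "dy": 0, "dz": -99, "wx": 0, "wy": 0.74, "wz": 0, "jaw": 1}, {"dx": 370, "dy": 0, "dz": -144, "wx": 0, "wy": 0.88, "wz": 0, "jaw": 1}, {"dx": 410, "dy": 0, "dz": -189, "wx": 0, "wy": 1.03, "wz": 0, "jaw": 1}, {"dx": 451, "dy": 0, "dz": -234, "wx": 0, "wy": 1.17, "wz": 0, "jaw": 1}, {"dx": 492, "dy": 0, "dz": -279, "wx": 0, "wy": 1.32, "wz": 0, "jaw": 1}, {"dx": 532, "dy": 0, "dz": -324, "wx": 0, "wy": 1.46, "wz": 0, "jaw": 1}, {"dx": 525, "dy": 4, "dz": -370, "wx": 0, "wy": 1.61, "wz": 0, "jaw": 1}, {"dx": 517, "dy": 8, "dz": -416, "wx": 0, "wy": 1.76, "wz": 0, "jaw": 1}, {"dx": 510, "dy": 12, "dz": -462, "wx": 0, "wy": 1.9, "wz": 0, "jaw": 1}, {"dx": 502, "dy": 16, "dz": -508, "wx": 0, "wy": 2.05, "wz": 0, "jaw": 1}, {"dx": 495, "dy": 20, "dz": -554, "wx": 0, "wy": 2.2, "wz": 0, "jaw": 1}, {"dx": 487, "dy": 24, "dz": -600, "wx": 0, "wy": 2.345, "wz": 0, "jaw": 1}, {"dx": 487, "dy": 24, "dz": -600, "wx": 0, "wy": 2.345, "wz": 0, "jaw": 1}, {"dx": 487, "dy": 24, "dz": -600, "wx": 0, "wy": 2.345, "wz": 0, "jaw": 1}]' --grip_force 20

```text
t: 2.6
ee_pos: [0.4378, -0.1764, 0.1985]
orientation: [[-0.943, 0.0, 0.333], [-0.333, 0.001, -0.943], [-0.001, -1.0, -0.001]]
ft_force: [0.1, 0.4, -0.3]
finger_gap: 0.009
```

>>> send_rows --deltas '[{"dx": 0, "dy": 40, "dz": 3, "wx": 0, "wy": 0, "wz": 0, "jaw": 1}, {"dx": 0, "dy": 80, "dz": 3, "wx": 0, "wy": 0, "wz": 0, "jaw": 1}, {"dx": 0, "dy": 80, "dz": 3, "wx": 0, "wy": 0, "wz": 0, "jaw": 1}, {"dx": 0, "dy": 80, "dz": 3, "wx": 0, "wy": 0, "wz": 0, "jaw": 1}]'

```text
t: 3.1
ee_pos: [0.4399, -0.1794, 0.1197]
orientation: [[-0.943, 0.001, 0.334], [-0.334, -0.001, -0.943], [-0.001, -1.0, 0.001]]
ft_force: [0.7, 0.2, 0.8]
finger_gap: 0.007
```

Run:
```python
from h import *
a,_=snap('top','top1');b,_=snap('side','side1')
a=cv2.imread('pics/top1.png')[170:290,330:450]; b=cv2.imread('pics/side1.png')[190:290,215:360]
cv2.imwrite('pics/c1.png',np.hstack([cv2.resize(x,(400,int(400*x.shape[0]/x.shape[1])),interpolation=cv2.INTER_CUBIC)[:275] for x in(a,b)]))
s=env.state();print(s['ee_pos'],s['ft_force'])
```

```text
[ 0.44026624 -0.17978501  0.12027804] [-0.10869593 -0.42602486  0.40146596]
```

View pics/c1.png

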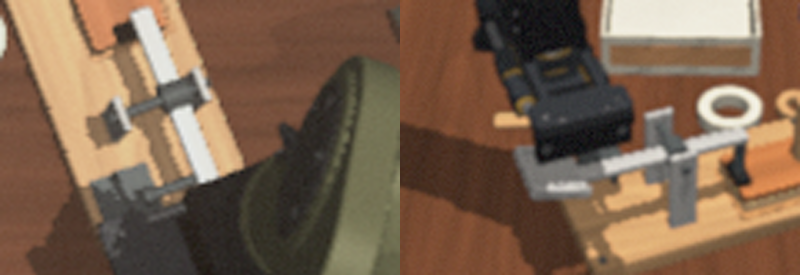

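>>> send_rows --deltas '[{"dx": 5, "dy": 8, "dz": 0, "wx": 0, "wy": 0, "wz": 0, "jaw": 1}, {"dx": 5, "dy": 14, "dz": 0, "wx": 0, "wy": 0, "wz": 0, "jaw": 1}, {"dx": 5, "dy": 17, "dz": 0, "wx": 0, "wy": 0, "wz": 0, "jaw": 1}, {"dx": 5, "dy": 20, "dz": 0, "wx": 0, "wy": 0, "wz": 0, "jaw": 1}, {"dx": 5, "dy": 23, "dz": 0, "wx": 0, "wy": 0, "wz": 0, "jaw": 1}, {"dx": 5, "dy": 23, "dz": 0, "wx": 0, "wy": 0, "wz": 0, "jaw": 1}]'

```text
t: 3.95
ee_pos: [0.4339, -0.1815, 0.0954]
orientation: [[-0.943, -0.0, 0.332], [-0.332, -0.0, -0.943], [0.0, -1.0, 0.0]]
ft_force: [-1.8, -0.2, 2.7]
finger_gap: 0.006
```

>>> send_rows --deltas '[{"dx": 0, "dy": 4, "dz": 0, "wx": 0, "wy": 0, "wz": 0, "jaw": 1}, {"dx": 0, "dy": 8, "dz": 0, "wx": 0, "wy": 0, "wz": 0, "jaw": 1}, {"dx": 0, "dy": 12, "dz": 0, "wx": 0, "wy": 0, "wz": 0, "jaw": 1}, {"dx": 0, "dy": 16, "dz": 0, "wx": 0, "wy": 0, "wz": 0, "jaw": 1}, {"dx": 0, "dy": 20, "dz": 0, "wx": 0, "wy": 0, "wz": 0, "jaw": 1}, {"dx": 0, "dy": 20, "dz": 0, "wx": 0, "wy": 0, "wz": 0, "jaw": 1}]'

```text
t: 4.7
ee_pos: [0.4348, -0.1813, 0.0757]
orientation: [[-0.943, 0.002, 0.333], [-0.333, -0.0, -0.943], [-0.001, -1.0, 0.001]]
ft_force: [2.8, 0.9, 3.2]
finger_gap: 0.003
```

>>> send_rows --deltas '[{"dx": 0, "dy": 2, "dz": 0, "wx": 0, "wy": 0, "wz": 0, "jaw": 1}, {"dx": 0, "dy": 4, "dz": 0, "wx": 0, "wy": 0, "wz": 0, "jaw": 1}, {"dx": 0, "dy": 4, "dz": 0, "wx": 0, "wy": 0, "wz": 0, "jaw": 1}]'

```text
t: 5.08
ee_pos: [0.4345, -0.1814, 0.0717]
orientation: [[-0.943, 0.001, 0.333], [-0.333, -0.0, -0.943], [-0.001, -1.0, 0.0]]
ft_force: [3.4, 1.4, 4.6]
finger_gap: 0.006
```

>>> send_rows --deltas '[{"dx": 0, "dy": 2, "dz": 0, "wx": 0, "wy": 0, "wz": 0, "jaw": 1}, {"dx": 0, "dy": 2, "dz": 0, "wx": 0, "wy": 0, "wz": 0, "jaw": 1}]'

```text
t: 5.32
ee_pos: [0.4345, -0.1814, 0.0697]
orientation: [[-0.943, 0.001, 0.332], [-0.332, 0.0, -0.943], [-0.001, -1.0, 0.0]]
ft_force: [4.0, 1.9, 4.6]
finger_gap: 0.005
```

>>> send_rows --deltas '[{"dx": 0, "dy": 1.5, "dz": 0, "wx": 0, "wy": 0, "wz": 0, "jaw": 1}, {"dx": 0, "dy": 1.5, "dz": 0, "wx": 0, "wy": 0, "wz": 0, "jaw": 1}]'

```text
t: 5.58
ee_pos: [0.4347, -0.1814, 0.0684]
orientation: [[-0.943, 0.002, 0.332], [-0.332, 0.0, -0.943], [-0.002, -1.0, 0.0]]
ft_force: [4.1, 1.6, 5.3]
finger_gap: 0.005
```

>>> send_rows --deltas '[{"dx": -1.5, "dy": 0.5, "dz": 0, "wx": 0, "wy": 0, "wz": 0, "jaw": 1}, {"dx": -3, "dy": 1.5, "dz": 0, "wx": 0, "wy": 0, "wz": 0, "jaw": 1}, {"dx": -3, "dy": 1.5, "dz": 0, "wx": 0, "wy": 0, "wz": 0, "jaw": 1}]'

```text
t: 5.95
ee_pos: [0.4354, -0.1809, 0.066]
orientation: [[-0.943, -0.003, 0.332], [-0.332, -0.0, -0.943], [0.003, -1.0, -0.001]]
ft_force: [-0.3, -0.9, 4.6]
finger_gap: 0.007
```

>>> send_rows --deltas '[{"dx": 0, "dy": 1.5, "dz": 0, "wx": 0, "wy": 0, "wz": 0, "jaw": 1}, {"dx": 0, "dy": 1.5, "dz": 0, "wx": 0, "wy": 0, "wz": 0, "jaw": 1}]'

```text
t: 6.2
ee_pos: [0.4357, -0.1809, 0.0648]
orientation: [[-0.943, -0.002, 0.332], [-0.332, -0.0, -0.943], [0.002, -1.0, -0.0]]
ft_force: [-1.2, -0.4, 6.2]
finger_gap: 0.003
```

>>> send_rows --deltas '[{"dx": 0, "dy": 1.5, "dz": 0, "wx": 0, "wy": 0, "wz": 0, "jaw": 1}, {"dx": 0, "dy": 1.5, "dz": 0, "wx": 0, "wy": 0, "wz": 0, "jaw": 1}]'

```text
t: 6.45
ee_pos: [0.436, -0.1811, 0.0638]
orientation: [[-0.943, -0.001, 0.332], [-0.332, -0.0, -0.943], [0.001, -1.0, -0.0]]
ft_force: [-1.2, -0.9, 10.3]
finger_gap: 0.007
```

>>> send_rows --deltas '[{"dx": 0, "dy": 1, "dz": 0, "wx": 0, "wy": 0, "wz": 0, "jaw": 1}, {"dx": 0, "dy": 1, "dz": 0, "wx": 0, "wy": 0, "wz": 0, "jaw": 1}]'

```text
t: 6.7
ee_pos: [0.4361, -0.1812, 0.0632]
orientation: [[-0.943, -0.001, 0.332], [-0.332, 0.0, -0.943], [0.001, -1.0, -0.0]]
ft_force: [-3.3, 0.1, 12.7]
finger_gap: 0.005
```

Bottomed: the force rises from 6 to 12.7 N within about 1.5 mm. I'll back off slightly and slide towards the catch (tool -z).

>>> send_rows --deltas '[{"dx": 0, "dy": -0.7, "dz": 0, "wx": 0, "wy": 0, "wz": 0, "jaw": 1}, {"dx": 0, "dy": -0.7, "dz": -2, "wx": 0, "wy": 0, "wz": 0, "jaw": 1}, {"dx": 0, "dy": -0.7, "dz": -4, "wx": 0, "wy": 0, "wz": 0, "jaw": 1}, {"dx": 0, "dy": -0.7, "dz": -4, "wx": 0, "wy": 0, "wz": 0, "jaw": 1}]'

```text
t: 7.2
ee_pos: [0.4354, -0.1792, 0.0639]
orientation: [[-0.944, 0.001, 0.331], [-0.331, -0.003, -0.944], [0.0, -1.0, 0.003]]
ft_force: [-0.2, -4.5, 8.3]
finger_gap: 0.004
```

>>> send_rows --deltas '[{"dx": 0, "dy": 0.2, "dz": -2, "wx": 0, "wy": 0, "wz": 0, "jaw": 1}, {"dx": 0, "dy": 0.3, "dz": -2, "wx": 0, "wy": 0, "wz": 0, "jaw": 1}]'

```text
t: 7.45
ee_pos: [0.435, -0.1777, 0.0638]
orientation: [[-0.944, 0.001, 0.331], [-0.331, -0.004, -0.944], [-0.0, -1.0, 0.004]]
ft_force: [-1.3, -4.9, 8.9]
finger_gap: 0.007
```

>>> send_rows --deltas '[{"dx": 0, "dy": 0, "dz": -2, "wx": 0, "wy": 0, "wz": 0, "jaw": 1}, {"dx": 0, "dy": 0, "dz": -2, "wx": 0, "wy": 0, "wz": 0, "jaw": 1}]'

```text
t: 7.7
ee_pos: [0.4343, -0.176, 0.0638]
orientation: [[-0.944, 0.001, 0.331], [-0.331, -0.004, -0.944], [-0.0, -1.0, 0.004]]
ft_force: [-0.7, -5.3, 8.5]
finger_gap: 0.006
```

>>> send_rows --deltas '[{"dx": 0, "dy": 0, "dz": -2, "wx": 0, "wy": 0, "wz": 0, "jaw": 1}, {"dx": 0, "dy": 0, "dz": -4, "wx": 0, "wy": 0, "wz": 0, "jaw": 1}]'

```text
t: 7.95
ee_pos: [0.4332, -0.1726, 0.0639]
orientation: [[-0.944, 0.002, 0.331], [-0.331, -0.004, -0.944], [-0.0, -1.0, 0.005]]
ft_force: [-0.7, -7.0, 8.4]
finger_gap: 0.01
```

>>> send_rows --deltas '[{"dx": 0, "dy": 0, "dz": -2, "wx": 0, "wy": 0, "wz": 0, "jaw": 1}, {"dx": 0, "dy": 0, "dz": -4, "wx": 0, "wy": 0, "wz": 0, "jaw": 1}]'

```text
t: 8.2
ee_pos: [0.4318, -0.1688, 0.0639]
orientation: [[-0.944, 0.002, 0.331], [-0.331, -0.004, -0.944], [-0.0, -1.0, 0.005]]
ft_force: [-0.0, -6.6, 8.2]
finger_gap: 0.007
```

Run:
```python
from h import *
a,_=snap('top','top2');b,_=snap('side','side2')
a=cv2.imread('pics/top2.png')[150:260,320:430]; b=cv2.imread('pics/side2.png')[210:290,235:345]
cv2.imwrite('pics/c2.png',np.hstack([cv2.resize(x,(400,290),interpolation=cv2.INTER_CUBIC) for x in(a,b)]))
s=env.state();print(s['ee_pos'],s['ft_force'])
```

```text
[ 0.43167311 -0.16830656  0.06379595] [-0.49040045 -5.35478811  8.56383854]
```

View pics/c2.png

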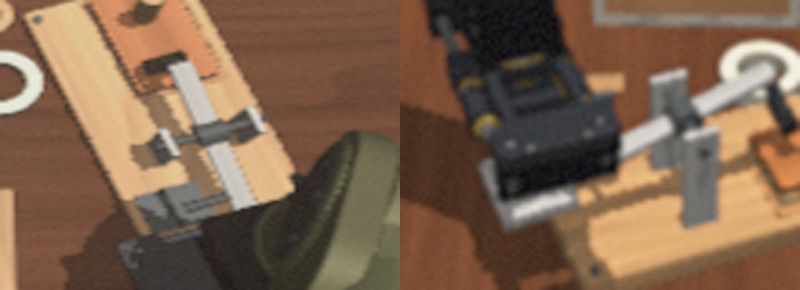

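The lever is tipped and has slid away from its -y cheek (about 10 mm). I'll carry on.

>>> send_rows --deltas '[{"dx": 0, "dy": 0, "dz": -2, "wx": 0, "wy": 0, "wz": 0, "jaw": 1}, {"dx": 0, "dy": 0, "dz": -4, "wx": 0, "wy": 0, "wz": 0, "jaw": 1}]'

```text
t: 8.55
ee_pos: [0.4305, -0.165, 0.0638]
orientation: [[-0.944, 0.002, 0.331], [-0.331, -0.004, -0.944], [-0.0, -1.0, 0.005]]
ft_force: [0.4, -5.8, 9.5]
finger_gap: 0.002
```

>>> send_rows --deltas '[{"dx": 0, "dy": 0, "dz": -2, "wx": 0, "wy": 0, "wz": 0, "jaw": 1}, {"dx": 0, "dy": 0, "dz": -4, "wx": 0, "wy": 0, "wz": 0, "jaw": 1}]'

```text
t: 8.8
ee_pos: [0.4292, -0.1612, 0.0638]
orientation: [[-0.944, 0.002, 0.331], [-0.331, -0.004, -0.944], [-0.0, -1.0, 0.005]]
ft_force: [0.1, -6.6, 8.5]
finger_gap: 0.005
```

>>> send_rows --deltas '[{"dx": 0, "dy": 0, "dz": -1, "wx": 0, "wy": 0, "wz": 0, "jaw": 1}, {"dx": 0, "dy": 0, "dz": -2, "wx": 0, "wy": 0, "wz": 0, "jaw": 1}]'

```text
t: 9.05
ee_pos: [0.4285, -0.1594, 0.0638]
orientation: [[-0.944, 0.002, 0.331], [-0.331, -0.004, -0.944], [-0.0, -1.0, 0.005]]
ft_force: [-0.0, -6.7, 9.3]
finger_gap: 0.007
```

>>> send_rows --deltas '[{"dx": 0, "dy": 0, "dz": -1, "wx": 0, "wy": 0, "wz": 0, "jaw": 1}, {"dx": 0, "dy": 0, "dz": -1.5, "wx": 0, "wy": 0, "wz": 0, "jaw": 1}]'

```text
t: 9.3
ee_pos: [0.428, -0.1581, 0.0638]
orientation: [[-0.944, 0.002, 0.331], [-0.331, -0.004, -0.944], [-0.0, -1.0, 0.005]]
ft_force: [-0.6, -6.7, 8.5]
finger_gap: 0.007
```

Run:
```python
from h import *
a,_=snap('top','top3');b,_=snap('side','side3')
a=cv2.imread('pics/top3.png')[150:260,320:430]; b=cv2.imread('pics/side3.png')[210:290,235:345]
cv2.imwrite('pics/c3.png',np.hstack([cv2.resize(x,(400,290),interpolation=cv2.INTER_CUBIC) for x in(a,b)]))
s=env.state();print(s['ee_pos'],s['ft_force'])
```

```text
[ 0.42802736 -0.15805344  0.06384323] [ 0.13260646 -7.2782483   9.32197797]
```

View pics/c3.png

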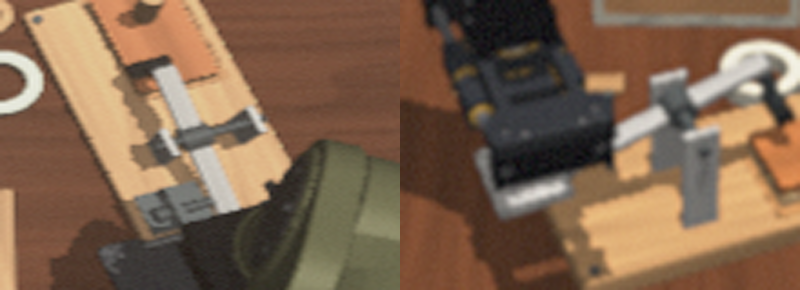

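The hub is now almost at the +y cheek, about (172,138) in the crop. I'll push a little more until the stop can be felt.

>>> send_rows --deltas '[{"dx": 0, "dy": 0, "dz": -1, "wx": 0, "wy": 0, "wz": 0, "jaw": 1}, {"dx": 0, "dy": 0, "dz": -2, "wx": 0, "wy": 0, "wz": 0, "jaw": 1}]'

```text
t: 9.65
ee_pos: [0.4278, -0.1561, 0.064]
orientation: [[-0.944, 0.003, 0.331], [-0.331, -0.004, -0.944], [-0.001, -1.0, 0.005]]
ft_force: [0.5, -7.0, 8.7]
finger_gap: 0.004
```

>>> send_rows --deltas '[{"dx": 0, "dy": 0, "dz": -0.8, "wx": 0, "wy": 0, "wz": 0, "jaw": 1}, {"dx": 0, "dy": 0, "dz": -1.5, "wx": 0, "wy": 0, "wz": 0, "jaw": 1}]'

```text
t: 9.9
ee_pos: [0.4275, -0.1548, 0.0641]
orientation: [[-0.944, 0.003, 0.331], [-0.331, -0.005, -0.944], [-0.001, -1.0, 0.005]]
ft_force: [0.1, -5.4, 9.2]
finger_gap: 0.004
```

>>> send_rows --deltas '[{"dx": 0, "dy": 0, "dz": -0.8, "wx": 0, "wy": 0, "wz": 0, "jaw": 1}, {"dx": 0, "dy": 0, "dz": -1.5, "wx": 0, "wy": 0, "wz": 0, "jaw": 1}]'

```text
t: 10.15
ee_pos: [0.4272, -0.1533, 0.0641]
orientation: [[-0.944, 0.003, 0.331], [-0.331, -0.005, -0.944], [-0.002, -1.0, 0.005]]
ft_force: [2.5, -7.8, 9.3]
finger_gap: 0.004
```

Run:
```python
from h import *
a,_=snap('top','top4')
a=[cv2.imread(f'pics/{n}.png')[170:240,345:415] for n in('top3','top4')]
cv2.imwrite('pics/c4.png',np.hstack([cv2.resize(x,(400,400),interpolation=cv2.INTER_CUBIC) for x in a]))
```

```text
(no output)
```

View pics/c4.png

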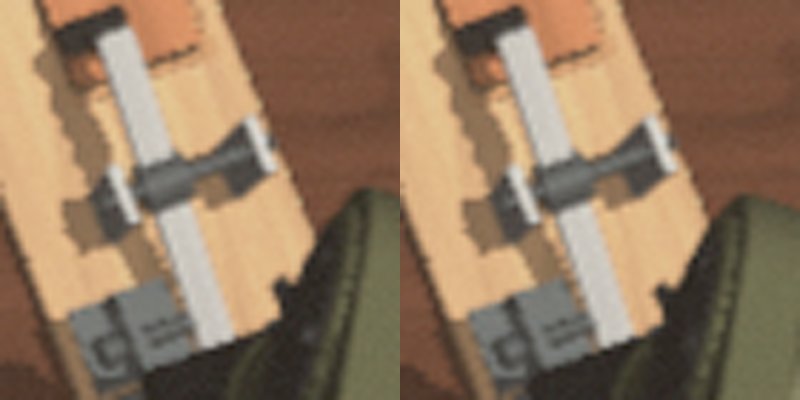

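The hub is against the +y cheek and the head (crop (105,345)) is beyond the bar. Letting go straight up.

>>> send_rows --deltas '[{"dx": 0, "dy": -2, "dz": 0, "wx": 0, "wy": 0, "wz": 0, "jaw": 1}, {"dx": 0, "dy": -4, "dz": 0, "wx": 0, "wy": 0, "wz": 0, "jaw": 1}, {"dx": 0, "dy": -6, "dz": 0, "wx": 0, "wy": 0, "wz": 0, "jaw": 1}, {"dx": 0, "dy": -8, "dz": 1, "wx": 0, "wy": 0, "wz": 0, "jaw": 1}, {"dx": 0, "dy": -12, "dz": 1, "wx": 0, "wy": 0, "wz": 0, "jaw": 1}, {"dx": 0, "dy": -20, "dz": 1, "wx": 0, "wy": 0, "wz": 0, "jaw": 1}, {"dx": 0, "dy": -30, "dz": 1, "wx": 0, "wy": 0, "wz": 0, "jaw": 1}]'

```text
t: 11.08
ee_pos: [0.4259, -0.1499, 0.0931]
orientation: [[-0.943, -0.001, 0.333], [-0.333, 0.001, -0.943], [0.001, -1.0, -0.001]]
ft_force: [0.1, 0.3, 0.4]
finger_gap: 0.005
```

>>> send_rows --deltas '[{"dx": 0, "dy": -30, "dz": 0, "wx": 0, "wy": 0, "wz": 0, "jaw": 1}, {"dx": 0, "dy": -80, "dz": 0, "wx": 0, "wy": 0, "wz": 0, "jaw": 1}, {"dx": 0, "dy": -130, "dz": 0, "wx": 0, "wy": 0, "wz": 0, "jaw": 0.2}, {"dx": -40, "dy": -160, "dz": -40, "wx": 0, "wy": 0, "wz": 0, "jaw": 0}, {"dx": -40, "dy": -160, "dz": -100, "wx": 0, "wy": 0, "wz": 0, "jaw": 0}, {"dx": -40, "dy": -160, "dz": -150, "wx": 0, "wy": 0, "wz": 0, "jaw": 0}, {"dx": -40, "dy": -160, "dz": -150, "wx": 0, "wy": 0, "wz": 0, "jaw": 0}]'

```text
t: 11.95
ee_pos: [0.413, 0.008, 0.2533]
orientation: [[-0.94, 0.0, 0.34], [-0.34, 0.001, -0.94], [-0.0, -1.0, -0.001]]
ft_force: [0.1, -0.8, 0.4]
finger_gap: 0.461
```

Run:
```python
from h import *
a,_=snap('top','top5');b,_=snap('side','side5')
cv2.imwrite('pics/c5.png',np.hstack([cv2.resize(a[130:265,310:430,::-1],(390,439),interpolation=cv2.INTER_CUBIC),cv2.resize(np.vstack([b[190:310,250:390,::-1]]),(400,439),interpolation=cv2.INTER_CUBIC)]))
s=env.state();print(s['t'],s['ee_pos'],s['ft_force'])
```

```text
12.05 [0.414084   0.00406694 0.2533611 ] [ 0.62748968 -0.27942029 -0.17923053]
```

View pics/c5.png

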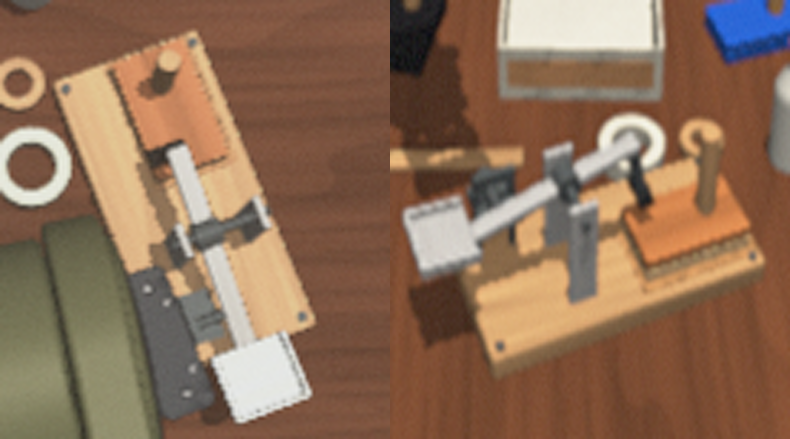

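View pics/top5.png

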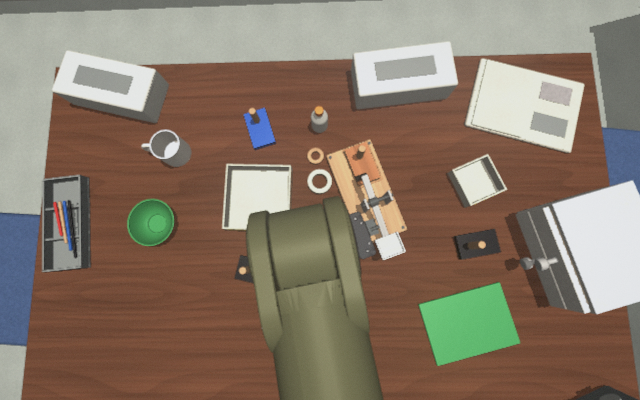

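Latched: the foot is up, the tab is down, and the lever is slid over with nothing touching it. Next I measure the post, box and bottle. The stand with the orange foot on the clamp (crop post at (168,60) top and (710,140) side) is confirmed as the wanted one.

Run:
```python
from h import *
im=cv2.imread('pics/top0.png');im5=cv2.imread('pics/top5.png')
# box rim corners
hsv=cv2.cvtColor(im,cv2.COLOR_BGR2HSV)
m=((hsv[:,:,1]<60)&(hsv[:,:,2]>170)).astype(np.uint8);mm=np.zeros_like(m);mm[155:240,215:300]=m[155:240,215:300]
c=max(cv2.findContours(mm,0,2)[0],key=cv2.contourArea);r=cv2.minAreaRect(c);print(r,onz('top',*r[0],.004),onz('top',*r[0],.05))
for n,u,v,z in[('bottle',319,112,.11),('rim1',225,164,.05),('rim2',292,166,.05),('rim3',290,232,.05),('rim4',222,230,.05)]:print(n,onz('top',u,v,z))
hs=cv2.cvtColor(im5,cv2.COLOR_BGR2HSV)
cv2.imwrite('pics/c6.png',np.hstack([cv2.resize(im5[135:185,335:385],(390,390),interpolation=cv2.INTER_CUBIC),cv2.resize(im[155:245,212:302],(390,390),interpolation=cv2.INTER_CUBIC)]))
```

```text
((256.13116455078125, 196.67062377929688), (66.87838745117188, 65.36393737792969), 1.7357045412063599) [0.5623182  0.16699149 0.004     ] [0.55502666 0.15849483 0.05      ]
bottle [ 0.75006228 -0.00301567  0.11      ]
rim1 [0.64073615 0.23922323 0.05      ]
rim2 [0.63203864 0.06809497 0.05      ]
rim3 [0.46549372 0.07366819 0.05      ]
rim4 [0.47290488 0.24256837 0.05      ]
```

View pics/c6.png

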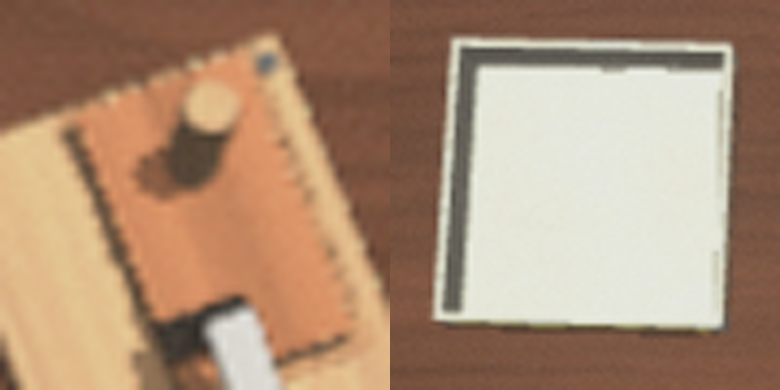

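Run:
```python
from h import *
print(onz('top',335+212.5/7.8-.5,135+107.5/7.8-.5,.11))
plan([(.658,-.1035,.22,-70.6),(.658,-.1035,.075,-70.6)])
s=env.state();print(s['orientation'],s['joints'])
```

```text
[ 0.65721676 -0.10294605  0.11      ]
[-194.1   33.5  182.7] [-0.     0.001 -0.001]
[-194.   178.5  182.7] [-0.     0.001 -0.001]
[[-9.42753665e-01  7.03569429e-04  3.33489177e-01]
 [-3.33489319e-01 -9.18198975e-05 -9.42753873e-01]
 [-6.32671862e-04 -9.99999748e-01  3.21196435e-04]] [-32.63421023 -13.99076652  24.05682505 111.86889243   5.73916175
  80.95426927 -80.6339018 ]
```

>>> send_rows --deltas '[{"dx": -45, "dy": 5, "dz": 42, "wx": 0, "wy": 0, "wz": 0, "jaw": 0}, {"dx": -90, "dy": 10, "dz": 84, "wx": 0, "wy": 0, "wz": 0, "jaw": 0}, {"dx": -135, "dy": 20, "dz": 126, "wx": 0, "wy": 0, "wz": 0, "jaw": 0}, {"dx": -175, "dy": 30, "dz": 165, "wx": 0, "wy": 0, "wz": 0, "jaw": 0}, {"dx": -194, "dy": 60, "dz": 183, "wx": 0, "wy": 0, "wz": 0, "jaw": 0}, {"dx": -194, "dy": 80, "dz": 183, "wx": 0, "wy": 0, "wz": 0, "jaw": 0}, {"dx": -194, "dy": 80, "dz": 183, "wx": 0, "wy": 0, "wz": 0, "jaw": 0}, {"dx": -194, "dy": 80, "dz": 183, "wx": 0, "wy": 0, "wz": 0, "jaw": 0}]'

```text
t: 13.05
ee_pos: [0.6579, -0.104, 0.1745]
orientation: [[-0.943, 0.002, 0.332], [-0.332, 0.001, -0.943], [-0.002, -1.0, 0.0]]
ft_force: [-0.3, -0.2, 0.1]
finger_gap: 0.499
```

Run:
```python
from h import *
plan([(.6575,-.1035,.135,-70.6),(.6575,-.1035,.075,-70.6)])
s=env.state();print(s['ee_pos'],s['finger_gap'],s['joints'])
```

```text
[ 0.3 39.5 -0.6] [-0.     0.    -0.002]
[ 0.4 99.5 -0.6] [-0.     0.    -0.002]
[ 0.65787673 -0.10399332  0.1744562 ] 0.49948843993799724 [-20.50871669  24.47881927  36.38289898  85.58589855 -14.81991648
  74.6946203  -53.27491504]
```

>>> send_rows --deltas '[{"dx": 0, "dy": 30, "dz": 0, "wx": 0, "wy": 0, "wz": 0, "jaw": 0}, {"dx": 0, "dy": 55, "dz": 0, "wx": 0, "wy": 0, "wz": 0, "jaw": 0}, {"dx": 0, "dy": 78, "dz": 0, "wx": 0, "wy": 0, "wz": 0, "jaw": 0}, {"dx": 0, "dy": 98, "dz": 0, "wx": 0, "wy": 0, "wz": 0, "jaw": 0}, {"dx": 0, "dy": 98, "dz": 0, "wx": 0, "wy": 0, "wz": 0, "jaw": 0}]'

```text
t: 13.68
ee_pos: [0.6571, -0.1035, 0.0744]
orientation: [[-0.943, -0.002, 0.333], [-0.333, 0.001, -0.943], [0.001, -1.0, -0.001]]
ft_force: [0.8, 1.1, -0.1]
finger_gap: 0.503
```

Run:
```python
from h import *
a,_=snap('top','top7');b,_=snap('side','side7')
cv2.imwrite('pics/c7.png',cv2.resize(b[180:300,250:410,::-1],(720,540),interpolation=cv2.INTER_CUBIC))
s=env.state();print(s['ee_pos'],s['ft_force'])
```

```text
[ 0.65857656 -0.10409517  0.07615272] [0.21556865 0.29875705 0.09915178]
```

View pics/c7.png

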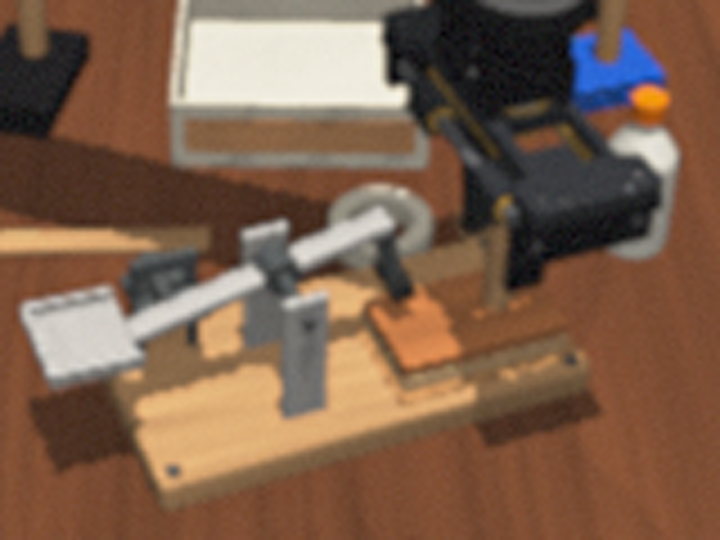

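>>> send_rows --deltas '[{"dx": 0, "dy": 0, "dz": 0, "wx": 0, "wy": 0, "wz": 0, "jaw": 0.4}, {"dx": 0, "dy": 0, "dz": 0, "wx": 0, "wy": 0, "wz": 0, "jaw": 0.7}, {"dx": 0, "dy": 0, "dz": 0, "wx": 0, "wy": 0, "wz": 0, "jaw": 1}, {"dx": 0, "dy": 0, "dz": 0, "wx": 0, "wy": 0, "wz": 0, "jaw": 1}, {"dx": 0, "dy": 0, "dz": 0, "wx": 0, "wy": 0, "wz": 0, "jaw": 1}]' --grip_force 25

```text
t: 14.4
ee_pos: [0.6581, -0.1039, 0.0751]
orientation: [[-0.943, 0.0, 0.332], [-0.332, 0.0, -0.943], [-0.0, -1.0, -0.0]]
ft_force: [-0.1, 0.2, -0.2]
finger_gap: 0.193
```

>>> send_rows --deltas '[{"dx": 0, "dy": -1.5, "dz": 0, "wx": 0, "wy": 0, "wz": 0, "jaw": 1}, {"dx": -6, "dy": -2, "dz": 0, "wx": 0, "wy": 0, "wz": 0, "jaw": 1}, {"dx": -16, "dy": -2, "dz": 0, "wx": 0, "wy": 0, "wz": 0, "jaw": 1}, {"dx": -26, "dy": -2, "dz": 0, "wx": 0, "wy": 0, "wz": 0, "jaw": 1}, {"dx": -36, "dy": -2, "dz": 0, "wx": 0, "wy": 0, "wz": 0, "jaw": 1}, {"dx": -46, "dy": -2, "dz": 0, "wx": 0, "wy": 0, "wz": 0, "jaw": 1}, {"dx": -56, "dy": -2, "dz": 0, "wx": 0, "wy": 0, "wz": 0, "jaw": 1}, {"dx": -60, "dy": -2, "dz": 0, "wx": 0, "wy": 0, "wz": 0, "jaw": 1}, {"dx": -60, "dy": -2, "dz": 0, "wx": 0, "wy": 0, "wz": 0, "jaw": 1}]'

```text
t: 15.52
ee_pos: [0.7147, -0.0841, 0.0768]
orientation: [[-0.943, -0.0, 0.333], [-0.333, -0.0, -0.943], [0.0, -1.0, -0.0]]
ft_force: [-0.4, -0.0, -1.4]
finger_gap: 0.203
```

Run:
```python
from h import *
b,_=snap('side','side8')
cv2.imwrite('pics/c8.png',cv2.resize(b[180:300,250:410,::-1],(720,540),interpolation=cv2.INTER_CUBIC))
s=env.state();print(s['ee_pos'],s['ft_force'],s['finger_gap'])
```

```text
[ 0.7143813  -0.08435786  0.07687728] [ 0.64358192  0.76797997 -1.59354743] 0.20058624403601977
```

View pics/c8.png

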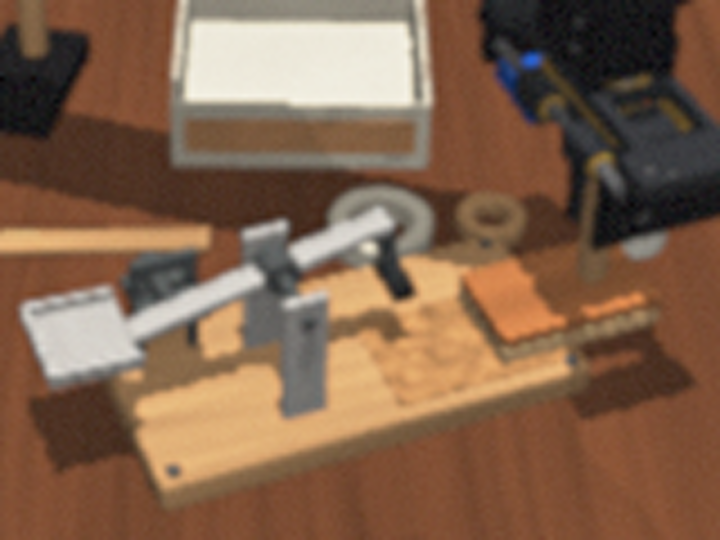

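Run:
```python
from h import *
plan([(.7144,-.0844,.21,-70.6),(.572,.1636,.21,-70.6),(.572,.1636,.11,-70.6)])
```

```text
[   0.  -133.1    0. ] [-0.  0.  0.]
[  52.  -133.1 -281.2] [-0.  0.  0.]
[  51.9  -33.1 -281.2] [-0.  0.  0.]
```

>>> send_rows --deltas '[{"dx": 0, "dy": -20, "dz": 0, "wx": 0, "wy": 0, "wz": 0, "jaw": 1}, {"dx": 0, "dy": -50, "dz": 0, "wx": 0, "wy": 0, "wz": 0, "jaw": 1}, {"dx": 0, "dy": -80, "dz": 0, "wx": 0, "wy": 0, "wz": 0, "jaw": 1}, {"dx": 0, "dy": -110, "dz": 0, "wx": 0, "wy": 0, "wz": 0, "jaw": 1}, {"dx": 0, "dy": -133, "dz": 0, "wx": 0, "wy": 0, "wz": 0, "jaw": 1}, {"dx": 5, "dy": -133, "dz": -25, "wx": 0, "wy": 0, "wz": 0, "jaw": 1}, {"dx": 12, "dy": -133, "dz": -60, "wx": 0, "wy": 0, "wz": 0, "jaw": 1}, {"dx": 19, "dy": -133, "dz": -100, "wx": 0, "wy": 0, "wz": 0, "jaw": 1}, {"dx": 26, "dy": -133, "dz": -140, "wx": 0, "wy": 0, "wz": 0, "jaw": 1}, {"dx": 33, "dy": -133, "dz": -180, "wx": 0, "wy": 0, "wz": 0, "jaw": 1}, {"dx": 40, "dy": -133, "dz": -220, "wx": 0, "wy": 0, "wz": 0, "jaw": 1}, {"dx": 47, "dy": -133, "dz": -255, "wx": 0, "wy": 0, "wz": 0, "jaw": 1}, {"dx": 52, "dy": -133, "dz": -281, "wx": 0, "wy": 0, "wz": 0, "jaw": 1}, {"dx": 52, "dy": -133, "dz": -281, "wx": 0, "wy": 0, "wz": 0, "jaw": 1}, {"dx": 52, "dy": -110, "dz": -281, "wx": 0, "wy": 0, "wz": 0, "jaw": 1}, {"dx": 52, "dy": -80, "dz": -281, "wx": 0, "wy": 0, "wz": 0, "jaw": 1}, {"dx": 52, "dy": -50, "dz": -281, "wx": 0, "wy": 0, "wz": 0, "jaw": 1}, {"dx": 52, "dy": -43, "dz": -281, "wx": 0, "wy": 0, "wz": 0, "jaw": 1}, {"dx": 52, "dy": -43, "dz": -281, "wx": 0, "wy": 0, "wz": 0, "jaw": 1}]'

```text
t: 17.95
ee_pos: [0.5728, 0.1626, 0.1208]
orientation: [[-0.944, 0.001, 0.331], [-0.331, -0.0, -0.944], [-0.001, -1.0, 0.0]]
ft_force: [-0.3, -0.1, -0.3]
finger_gap: 0.199
```

Run:
```python
from h import *
b,_=snap('side','side9');a,_=snap('top','top9')
cv2.imwrite('pics/c9.png',np.hstack([cv2.resize(b[120:290,240:410,::-1],(400,400),interpolation=cv2.INTER_CUBIC),cv2.resize(a[110:260,210:360,::-1],(400,400),interpolation=cv2.INTER_CUBIC)]))
s=env.state();print(s['ee_pos'],s['ft_force'],s['finger_gap'])
```

```text
[0.57340591 0.16336061 0.12170741] [ 0.12720075  0.46100904 -0.57162415] 0.19824336634926157
```

View pics/c9.png

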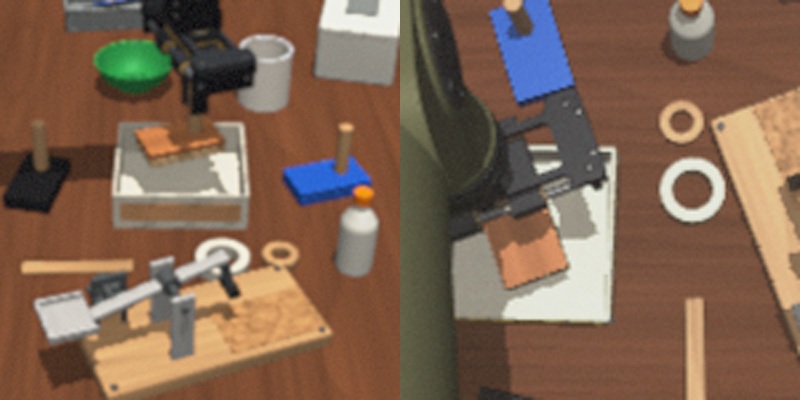

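The stand is over the middle of the box. I'll lower to just above the floor and then feel for contact.

>>> send_rows --deltas '[{"dx": 0, "dy": 15, "dz": 0, "wx": 0, "wy": 0, "wz": 0, "jaw": 1}, {"dx": 0, "dy": 30, "dz": 0, "wx": 0, "wy": 0, "wz": 0, "jaw": 1}, {"dx": 0, "dy": 45, "dz": 0, "wx": 0, "wy": 0, "wz": 0, "jaw": 1}, {"dx": 0, "dy": 54, "dz": 0, "wx": 0, "wy": 0, "wz": 0, "jaw": 1}, {"dx": 0, "dy": 59, "dz": 0, "wx": 0, "wy": 0, "wz": 0, "jaw": 1}, {"dx": 0, "dy": 59, "dz": 0, "wx": 0, "wy": 0, "wz": 0, "jaw": 1}]'

```text
t: 18.8
ee_pos: [0.572, 0.1635, 0.0607]
orientation: [[-0.943, -0.0, 0.332], [-0.332, -0.0, -0.943], [0.0, -1.0, 0.0]]
ft_force: [-0.0, -0.4, -1.2]
finger_gap: 0.199
```

>>> send_rows --deltas '[{"dx": 0, "dy": 1, "dz": 0, "wx": 0, "wy": 0, "wz": 0, "jaw": 1}, {"dx": 0, "dy": 2, "dz": 0, "wx": 0, "wy": 0, "wz": 0, "jaw": 1}, {"dx": 0, "dy": 2, "dz": 0, "wx": 0, "wy": 0, "wz": 0, "jaw": 1}]'

```text
t: 19.18
ee_pos: [0.5724, 0.1637, 0.0593]
orientation: [[-0.943, 0.001, 0.332], [-0.332, 0.0, -0.943], [-0.001, -1.0, -0.0]]
ft_force: [0.8, -0.3, -0.5]
finger_gap: 0.2
```

>>> send_rows --deltas '[{"dx": 0, "dy": 1, "dz": 0, "wx": 0, "wy": 0, "wz": 0, "jaw": 1}, {"dx": 0, "dy": 1, "dz": 0, "wx": 0, "wy": 0, "wz": 0, "jaw": 1}]'

```text
t: 19.42
ee_pos: [0.5725, 0.164, 0.0589]
orientation: [[-0.943, 0.001, 0.333], [-0.333, 0.001, -0.943], [-0.001, -1.0, -0.001]]
ft_force: [-2.8, 0.5, 5.1]
finger_gap: 0.2
```

Floor felt (5 N at TCP z = 0.0589, as predicted). Releasing and lifting clear.

>>> send_rows --deltas '[{"dx": 0, "dy": -0.5, "dz": 0, "wx": 0, "wy": 0, "wz": 0, "jaw": 0.5}, {"dx": 0, "dy": -0.5, "dz": 0, "wx": 0, "wy": 0, "wz": 0, "jaw": 0.2}, {"dx": 0, "dy": -0.5, "dz": 0, "wx": 0, "wy": 0, "wz": 0, "jaw": 0}, {"dx": 0, "dy": -0.5, "dz": 0, "wx": 0, "wy": 0, "wz": 0, "jaw": 0}, {"dx": 0, "dy": -15, "dz": 0, "wx": 0, "wy": 0, "wz": 0, "jaw": 0}, {"dx": 0, "dy": -40, "dz": 0, "wx": 0, "wy": 0, "wz": 0, "jaw": 0}, {"dx": 0, "dy": -80, "dz": 0, "wx": 0, "wy": 0, "wz": 0, "jaw": 0}, {"dx": 0, "dy": -130, "dz": 0, "wx": 0, "wy": 0, "wz": 0, "jaw": 0}, {"dx": 45, "dy": -160, "dz": 20, "wx": 0, "wy": 0, "wz": 0, "jaw": 0}, {"dx": 90, "dy": -170, "dz": 20, "wx": 0, "wy": 0, "wz": 0, "jaw": 0}, {"dx": 120, "dy": -170, "dz": 20, "wx": 0, "wy": 0, "wz": 0, "jaw": 0}, {"dx": 120, "dy": -170, "dz": 20, "wx": 0, "wy": 0, "wz": 0, "jaw": 0}, {"dx": 120, "dy": -170, "dz": 20, "wx": 0, "wy": 0, "wz": 0, "jaw": 0}]'

```text
t: 21.05
ee_pos: [0.4663, 0.1051, 0.2288]
orientation: [[-0.943, 0.002, 0.332], [-0.332, 0.001, -0.943], [-0.002, -1.0, -0.0]]
ft_force: [-0.8, -0.1, -0.9]
finger_gap: 0.505
```

Run:
```python
from h import *
b,_=snap('side','side10');a,_=snap('top','top10')
cv2.imwrite('pics/c10.png',np.hstack([cv2.resize(b[120:290,240:410,::-1],(400,400),interpolation=cv2.INTER_CUBIC),cv2.resize(a[110:260,210:360,::-1],(400,400),interpolation=cv2.INTER_CUBIC)]))
s=env.state();print(s['t'],s['ee_pos'],s['ft_force'],s['finger_gap'])
```

```text
21.15 [0.46632625 0.1050896  0.22821986] [-0.10835991 -0.42470503  0.80989785] 0.5025847343035548
```

View pics/c10.png

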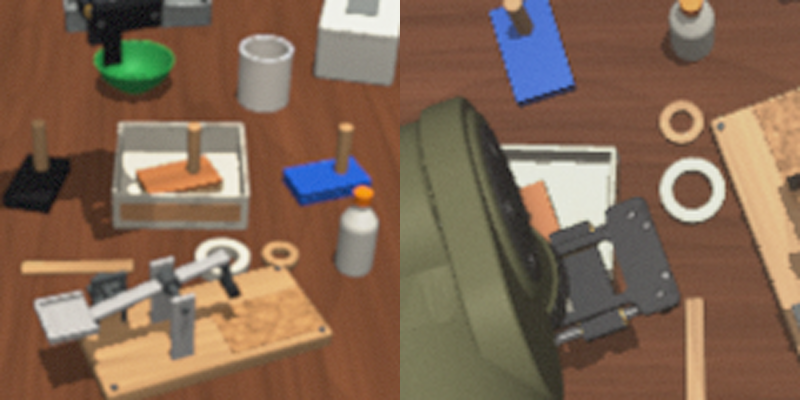

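The side view shows the stand upright and flat in the box (crop (180,175)). The clamp is still latched open, the box and other things are where they were, and the gripper is clear. I'll do one numeric check and then hand in.

Run:
```python
from h import *
# post top in side view crop (194,127) scale 400/170
u,v=240+194.5/2.353-.5,120+127.5/2.353-.5
p=onz('side',u,v,.094);print('post top',p,'foot centre est',p[:2]-.02*np.array([.943,.332]),'box (.553,.157)')
s=env.state();print(s['joint_velocities'].round(2))
env.sign_off()
```

```text
post top [0.57252358 0.16287423 0.094     ] foot centre est [0.55366358 0.15623423] box (.553,.157)
[ 0.08  0.63 -0.03  0.23 -0.    0.08  0.04]
the job is handed in; nothing more can be done
```

The job is handed in at about 21 s. The stand is upright in the larger box and the clamp is latched open; `sign_off` gave no verdict.

- **Clamp:** I pressed the tab until it bottomed, after about 37 mm. The highest force I read was about 13 N; readings came only at the end of each move. I then slid the lever about 22 mm to its far stop and let go. Pictures taken after that show the foot up and the pin's head behind the bar.
- **Stand:** I gripped the post, drew the stand out 60 mm along the clamp, and lifted it. I lowered it into the box until I felt the floor (about 5 N), then released it and backed away.
- **Last checks:** From the side view, the foot's centre is at about (0.554, 0.156), roughly 1 mm from the box centre I measured at (0.553, 0.157). The stand looks flat and upright, the clamp is still latched, and the other things look unmoved.
- **What the checks leave open:** In the last top view the arm hid part of the box, so the final stand position rests on the side view alone. While gripping, one finger looked about 5 mm off the post along the clamp, but the grip held. No check failed.

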